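# Shift the tumbler drive through its H-gate

## Robot

A 7-joint arm with a two-finger parallel gripper is mounted at the origin on a cart in front of the work surface, level with it; the furniture and walls round the work are solid. World frame = base frame: x ahead of the robot, y to its left, z up, the work surface at z = 0. Lengths are in m, angles in rad, forces in N, time in s.
With the tool pointing down it reaches from about 0.425 to 0.925 m from the base axis. Payload 6.8 kg.
Tool frame: the origin (TCP) lies on the centre line of the jaws, within the pads' length; the fingertips stand bot.finger_overhang ahead of it and the grasp point (between the pads) lies 3 mm ahead of it (bot.finger_overhang is the distance from the TCP to the fingertips, in m); z points along the fingers, y is the direction in which the jaws open and shut (so a half turn about z gives the same grasp; the last joint's range is limited). The gripper opens to 85 mm and grips with 20 to 120 N. Pads are 22 mm wide; open, the fingers measure 114 mm over their backs; the gripper's body (76 mm by 85 mm) begins 54 mm behind the grasp point. The pads swing forward as they close: fully open they stand 13 mm farther back than shut.
Start: joints at [-1.381, 0.477, 0.022, 1.555, -0.011, 1.109, -0.083], TCP at [0.198, 0.645, 0.253] pointing down, gripper open.
Joint ranges: [-2.96, 2.96], [-0.34, 2.1], [-1.41, 1.46], [0.24, 2.44], [-1.37, 4.51], [0.17, 1.92], [-2.96, 2.96]. Speed limits (rad/s): [2.39, 2.39, 3.14, 3.14, 3.14, 3.14, 3.14].

## Interface

Orientations are given as a unit quaternion [w, x, y, z].
In Python, from station import bot gives the robot as it stands.
- The arm moves only by the tool drive_tool, never from a script. Its argument "increments" is text: rows parted by semicolons, each of 4 numbers parted by spaces: the shift along the world's x, y, z in m, then the turn about the world's z in rad. In form: tx ty tz spin; .... A call has 1 to 12 rows; each row shifts and turns the commanded pose from where the row before left it; what a row does not reach is not made up. A row lasts 1/12 s, in which the tool goes at most 41.7 mm and 7.16 degrees, less where a joint would pass 70% of its speed; a pose out of reach is approached as far as the arm can. A call is refused whole if a number of a shift passes 0.0417 or a number of a turn 0.125, either way. A call with a gripper value outside its range is refused whole. "grip" is the opening, from 0 (shut) to 1 (fully open), set as the call begins (left out, the last holds). The fingers move at their own pace and stop on an object; "squeeze" is the grip in N (left out, the last holds). Time passes only in rows, so rows that do not move let the fingers close. It gives the time, the measured TCP pose, the force and the opening at its end, in the units of the state.
- bot.get_obs(): the state, without advancing time (a new reading comes with each control period).
- bot.read_camera(name): name is "scene" or "top" or "wrist"; returns the picture (384x512x3 uint8, red, green, blue); there is no depth.
- bot.calibration(name): a dict with "fx", "fy", "cx", "cy" (pixels), "distortion" ([k1, k2, p1, p2, k3] as OpenCV has them; the pictures are not rectified), "camera_from_world" (4x4, takes a point from world to camera coordinates). Camera axes: x right, y down, z forward; pixel columns grow to the right and rows downward; lengths in m; the calibration is good to about 2 mm. A picture is of the moment at which its call begins: read the wrist's pose just before it. calibration takes no time and is no camera call; for the wrist camera it gives the pose at the moment of the call.
- bot.hand_in(): hands the job in, once; it reports no verdict.
The state is a dict: "t": time; "q": joint angles; "joint_vel": joint speeds; "joint_torque": joint torques, N m; "eef_pos": TCP position; "tool_rot": TCP orientation; "contact_force": force on the tool from outside, world axes, zero at the start; "torque": the same for the moment, N m; "gripper_width": opening from 0.0 (shut) to 1.0 (fully open).
Only numpy, scipy, OpenCV 4.12 (cv2) and the standard library are available. Lean on these libraries where they do the work, as an engineer would, in place of code of your own. Each camera call takes 0.05 s, during which the arm holds its last target.

## Task

The drive unit of the polishing tumbler stands in park, its shift lever in the one slot that has no tag. Push the lever through the H-shaped gate and all the way home into the slot marked by the cross-shaped tag, not running it into either of the other two tagged slots on the way, and leave it there. Only push it with the fingertips or the outside of the fingers: never take the lever or its knob between the fingers, and leave the things around the drive where they lie.

Things in the scene. Friction and masses are not known exactly. Their poses are not given: they have to be found in the camera images.
- drive_unit: Grey drive housing, fixed: box 140 (x) x 130 (y) mm, topped by a flat off-white gate plate, upper face 93 mm above the bench. A motor (radius 34 mm, axis 45 mm up) sticks out 87 mm from its +x side, a belt pulley 34 mm from its +y side (up to 74 mm high), feet 20 mm from both y sides. Origin: centre of its underside; x points to the motor, away from the robot, y to the left.
- gate_centre (a point): Middle of the H-shaped opening (black inside), on the plate's upper face; axes as the housing's. The cross channel (neutral) runs along y at x = 0; lanes along x at y = +22 and -22 mm make four slots. Openings 18 mm wide, corners between channel and lanes rounded (7 mm). The lever's shaft is 12 mm thick; home in a slot its axis stands at x = +20 or -20, y = +22 or -22 mm in the gate.
- park_slot (a point): End of the slot without a tag (park), x = -20, y = -22 mm from the gate's centre (near, right): here the lever starts.
- lever_pivot (a point): Point about which the lever tilts, hidden in the housing under the gate's centre, 20 mm above the bench.
- knob (a point): Centre of the lever's black round knob (32 mm across and high), 115 mm up the lever from its pivot. Home in a slot it stands about 33 mm along x and 37 mm along y from the housing's centre, 123 mm above the bench; upright, 135 mm. About 3 N at the knob moves the lever; it stays where it is left, no springs. The point's axes tilt with the lever.
- lever_at_gate (a point): Point on the lever's axis, 69 mm up the lever from its pivot, at the height of the gate plate: it tells where in the H the lever stands.
- lever_fore (a joint): Tilt of the lever along the housing's x, rad: 0 in neutral, positive toward the motor (+x); about +0.31 or -0.31 at the slots' ends.
- lever_side (a joint): Tilt of the lever along the housing's y, rad: 0 in the middle, positive toward the pulley (+y); about +0.32 or -0.32 in the middle of the lanes (0.04 play).
- tag_cross: Brass tag shaped as an upright cross (plus), 26 mm across with arms 8 mm wide, 3 mm thick, fixed on the gate plate; origin at the centre of its underside. The tags sit just outside the ends of the slots they mark: in the housing's frame at x = +47 or -47 and y = +30 or -30 mm, with the same signs as their slot. Which tag marks which of the three slots varies.
- tag_disc: Brass tag shaped as a round disc, 24 mm in diameter, 3 mm thick, on the gate plate beside another slot; origin at the centre of its underside.
- tag_square: Brass tag shaped as a square of 22 mm, 3 mm thick, on the gate plate beside another slot; origin at the centre of its underside.
- dapping_block: Brass cube with hollows, 42 mm, loose on the bench at the right of the housing; leave alone. Origin: centre of its underside.
- side_cutter: Pliers with red handles, 36 x 125 x 13 mm, lying loose at the right of the housing; leave alone. Origin: centre of its underside.
- tape_roll: Roll of masking tape, 72 mm in diameter, 18 mm high, loose at the left of the housing; leave alone. Origin: centre of its underside.
- glue_bottle: Small glue bottle with a pointed blue cap, 29 mm in diameter, 79 mm high, loose behind the tape at the left of the housing; leave alone. Origin: centre of its underside.
- steel_bowl: Small steel bowl, 68 mm in diameter, 27 mm high, loose on the bench at the left; leave alone. Origin: centre of its underside.

How it is judged:
By the outcome, as a careful person would: the job done as asked, in the order asked, and still so for the second after the job is handed in, with the robot touching nothing.
It also fails if it takes over 58 s, if anything falls off the work surface, if the arm or the gripper's body presses on something with over 40 N, if the wrist force passes 120 N, or if a joint passes its speed limit or range.

## Working session

There is one attempt and no reset: what is moved stays moved. The work goes in short steps, Python scripts to look and compute and a tool call to move; the robot and the scene stay as the last step left them, time stands still between calls to the robot, and variables do not carry over. Pictures are saved under pics/ and viewed, and the job is handed in when it is done.

Besides the shell and the picture viewer there is one more tool, called after "Request:" as name(argument=value, ...) on one line, values as JSON. drive_tool: Moves the arm, as the interface text tells. Its arguments: {"type":"object","properties":{"increments":{"type":"string"},"grip":{"type":"number"},"squeeze":{"type":"number"}},"required":["increments"]}

```bash
mkdir -p pics; ls; python3 - <<'E'
from station import bot
import cv2
o=bot.get_obs()
print(o['t'],o['eef_pos'],o['tool_rot'],o['gripper_width'],o['contact_force'],bot.finger_overhang)
for n in("scene","top"):
    cv2.imwrite(f"pics/{n}0.png",bot.read_camera(n)[:,:,::-1])
    c=bot.calibration(n);print(n,c)
E
```

```text
pics
0.0 [0.19791034 0.64475613 0.25231687] [-7.72063802e-05  1.48369602e-01  9.88931535e-01 -9.34820615e-04] 0.9987635020187177 [ 0.00874286  0.23879011 -0.63239032] 0.022
scene {'fx': 388.96410433306283, 'fy': 388.96410433306283, 'cx': 261.0476762753346, 'cy': 192.56132818149763, 'distortion': array([0.00955492, 0.        , 0.        , 0.        , 0.        ]), 'camera_from_world': array([[ 0.6834643 , -0.7299823 ,  0.00154553, -0.12100295],
       [-0.54500782, -0.51168352, -0.66418856,  0.53882165],
       [ 0.48563672,  0.45310685, -0.74756348,  0.76211797],
       [ 0.        ,  0.        ,  0.        ,  1.        ]])}
top {'fx': 380.8802503560516, 'fy': 380.8802503560516, 'cx': 251.10312857978113, 'cy': 190.42406838400018, 'distortion': array([-0.07928796,  0.        ,  0.        ,  0.        ,  0.        ]), 'camera_from_world': array([[ 0.01525782, -0.99986442, -0.00619139,  0.35377175],
       [-0.99744027, -0.01478762, -0.06995885,  0.53445985],
       [ 0.06985781,  0.00724297, -0.99753066,  0.95359748],
       [ 0.        ,  0.        ,  0.        ,  1.        ]])}
```

View pics/scene0.png

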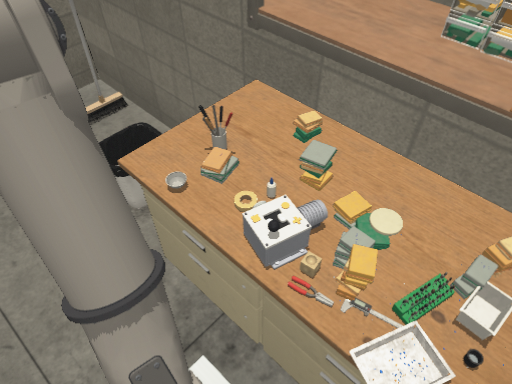

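View pics/top0.png

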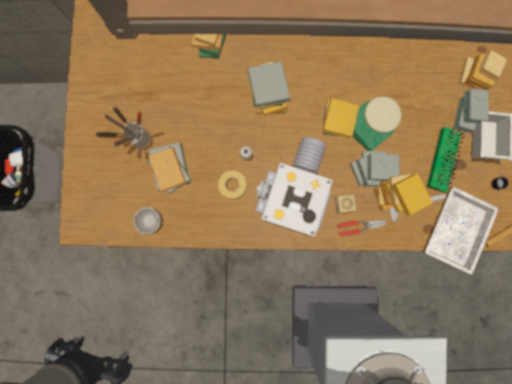

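```bash
python3 - <<'E'
import cv2
a=cv2.imread("pics/top0.png")[130:250,210:370];b=cv2.imread("pics/scene0.png")[180:280,225:345]
cv2.imwrite("pics/tz.png",cv2.resize(a,None,fx=5,fy=5,interpolation=2))
cv2.imwrite("pics/sz.png",cv2.resize(b,None,fx=6,fy=6,interpolation=2))
E
```

```text
(no output)
```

View pics/tz.png

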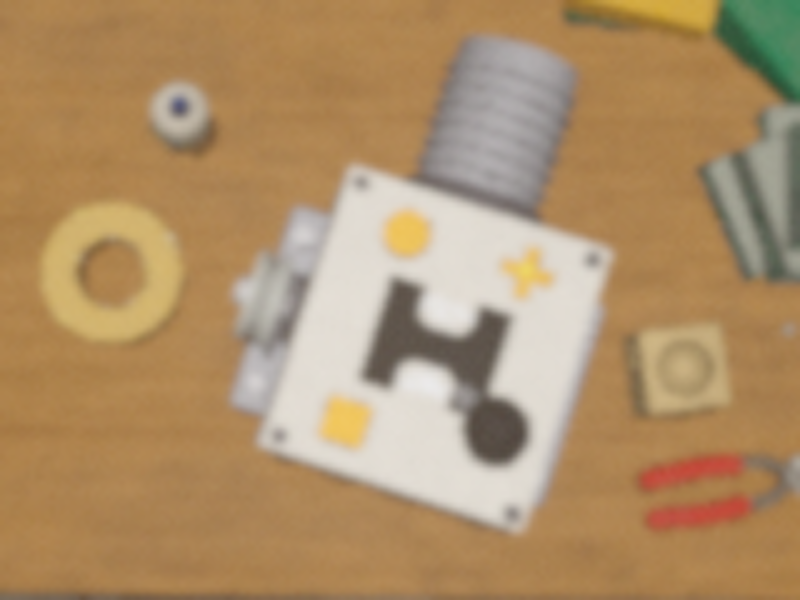

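View pics/sz.png

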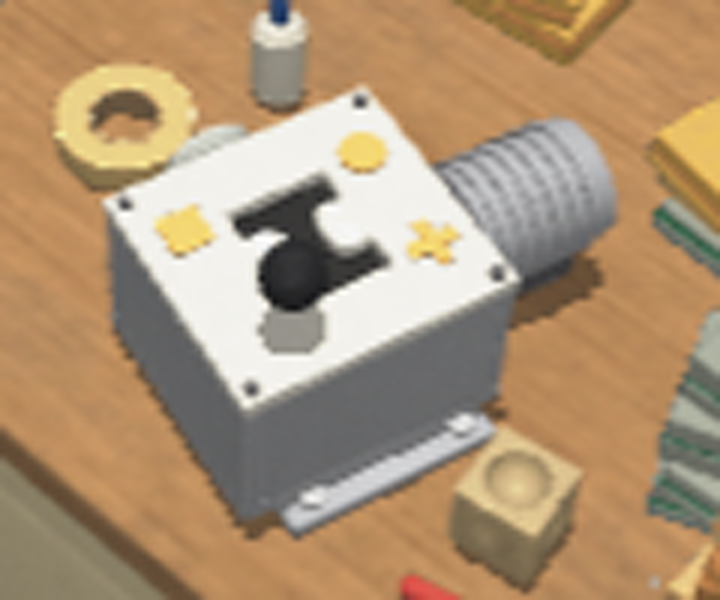

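```bash
cat > h.py <<'E'
import numpy as np,cv2
from station import bot
def proj(n,P,c=None):
    c=c or bot.calibration(n);T=c['camera_from_world']
    K=np.array([[c['fx'],0,c['cx']],[0,c['fy'],c['cy']],[0,0,1]])
    return cv2.projectPoints(np.asarray(P,float).reshape(-1,3),cv2.Rodrigues(T[:3,:3])[0],T[:3,3],K,c['distortion'])[0].reshape(-1,2)
def H2W(p,P):
    P=np.asarray(P,float);c,s=np.cos(p[2]),np.sin(p[2])
    return np.c_[p[0]+c*P[:,0]-s*P[:,1],p[1]+s*P[:,0]+c*P[:,1],P[:,2]]
E
python3 - <<'E'
from h import *
from scipy.optimize import least_squares
z=.096;M=[[.047,-.03,z],[.047,.03,z],[-.047,.03,z],[.07,.065,.093],[.07,-.065,.093],[-.07,-.065,.093],[-.07,.065,.093]]
top=np.array([[527,272],[406,233],[346,421],[350,165],[614,250],[520,532],[258,447]])/5+[210,130]-.4
sc=np.array([[433,242],[362,152],[185,230],[363,88],[518,283],[247,408],[105,198]])/6+[225,180]-.4
for w in((1,0),(0,1),(1,1)):
    f=lambda p:np.r_[w[0]*(proj("top",H2W(p,M))-top).ravel(),w[1]*(proj("scene",H2W(p,M))-sc).ravel()]
    r=least_squares(f,[.53,.1,-.28]);print(w,r.x,np.sqrt((r.fun**2).mean()))
p=r.x;print(r.fun.reshape(-1,2).round(1))
kn=[[-.033,-.037,.123]]
print('knob',H2W(p,kn),(proj("top",H2W(p,kn))-[210,130])*5,(proj("scene",H2W(p,kn))-[225,180])*6)
np.save("p.npy",p)
E
```

```text
(1, 0) [ 0.50506666  0.25314754 -0.30436694] 0.16426141221135782
(0, 1) [ 0.50501326  0.25185894 -0.3086124 ] 0.1647907205480969
(1, 1) [ 0.50511924  0.25264769 -0.30591859] 0.29346332828566307
[[ 0.3  0.1]
 [ 0.4 -0.1]
 [ 0.   0.2]
 [ 0.4 -0.1]
 [-0.4  0.1]
 [ 0.5  0. ]
 [ 0.3 -0.4]
 [-0.2 -0.3]
 [-0.1 -0.3]
 [-0.2 -0.2]
 [ 0.1 -0.1]
 [-0.1 -0.7]
 [-0.5  0.1]
 [-0.3  0.3]]
knob [[0.46250814 0.22730416 0.123     ]] [[497.26260826 436.50906857]] [[284.98100076 282.96691295]]
```

Request:
drive_tool(increments="0.0092 -0.0168 0 0;0.0092 -0.0168 0 0;0.0092 -0.0168 0 0;0.0092 -0.0168 0 0;0.0092 -0.0168 0 0;0.0092 -0.0168 0 0;0.0092 -0.0168 0 0;0.0092 -0.0168 0 0;0.0092 -0.0168 0 0;0.0092 -0.0168 0 0;0.0092 -0.0168 0 0;0.0092 -0.0168 0 0", grip=0, squeeze=20)

```text
t: 1.1
eef_pos: [0.3087, 0.4425, 0.2529]
tool_rot: [-0.0, 0.148, 0.989, -0.0]
contact_force: [-0.9, 0.7, 0.3]
gripper_width: -0.007
```

Request:
drive_tool(increments="0.0092 -0.0168 0 0;0.0092 -0.0168 0 0;0.0092 -0.0168 0 0;0.0092 -0.0168 0 0;0.0092 -0.0168 0 0;0.0092 -0.0168 0 0;0.0092 -0.0168 0 0;0.0092 -0.0168 0 0;0.0092 -0.0168 0 0;0.0092 -0.0168 0 0;0.0092 -0.0168 0 0;0.0092 -0.0168 0 0")

```text
t: 2.1
eef_pos: [0.4189, 0.2411, 0.2531]
tool_rot: [-0.0, 0.148, 0.989, -0.0]
contact_force: [1.4, 0.6, 0.1]
gripper_width: 0.001
```

Request:
drive_tool(increments="0 0 -0.02 0;0 0 -0.02 0;0 0 -0.02 0;0 0 0 0")

```text
t: 2.43
eef_pos: [0.4167, 0.2405, 0.19]
tool_rot: [-0.002, 0.148, 0.989, -0.002]
contact_force: [-1.1, 0.0, -0.2]
gripper_width: -0.002
```

```bash
cat > look.py <<'E'
import sys
from h import *
k=sys.argv[1];p=np.load("p.npy");o=bot.get_obs();e=o['eef_pos']
c,s=np.cos(p[2]),np.sin(p[2]);d=e[:2]-p[:2]
print(o['t'],e,o['tool_rot'].round(4),o['gripper_width'],o['contact_force'],'housing xy',c*d[0]+s*d[1],-s*d[0]+c*d[1])
a=bot.read_camera("top")[:,:,::-1][150:250,250:350];b=bot.read_camera("scene")[:,:,::-1][160:280,225:345]
im=np.hstack([cv2.resize(a,(400,400),interpolation=2),cv2.resize(b,(400,400),interpolation=2)])
cv2.imwrite(f"pics/l{k}.png",im)
if len(sys.argv)>2: cv2.imwrite(f"pics/w{k}.png",bot.read_camera("wrist")[:,:,::-1])
E
python3 look.py 1 w
```

```text
2.4333 [0.41670269 0.24053762 0.19000151] [-0.0022  0.1484  0.9889 -0.0025] -0.0016873646131940086 [-1.09352101  0.02834581 -0.24959378] housing xy -0.08066425064749491 -0.038176149051617425
```

View pics/l1.png

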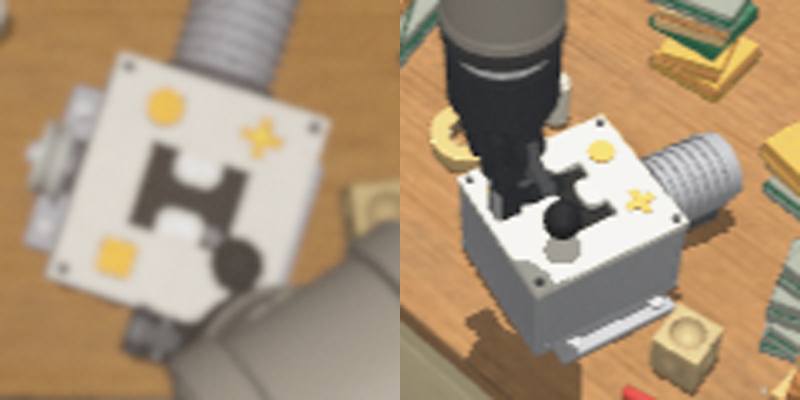

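View pics/w1.png

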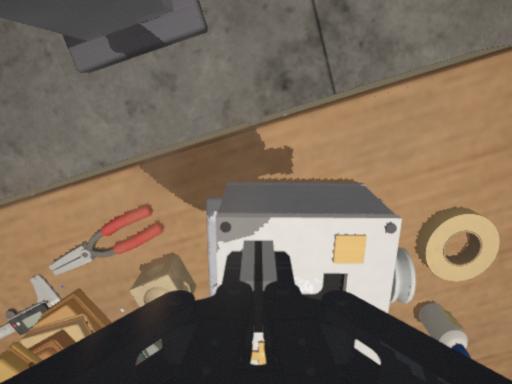

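Request:
drive_tool(increments="0 0 -0.014 0;0 0 -0.014 0;0 0 -0.014 0;0 0 -0.014 0;0 0 0 0")

```text
t: 3.0
eef_pos: [0.4183, 0.242, 0.1366]
tool_rot: [-0.001, 0.148, 0.989, -0.001]
contact_force: [-0.2, -0.5, -0.4]
gripper_width: -0.002
```

Request:
drive_tool(increments="0.0048 -0.0015 0 0;0.0048 -0.0015 0 0;0.0048 -0.0015 0 0;0.0048 -0.0015 0 0;0.0048 -0.0015 0 0;0.0048 -0.0015 0 0")

```text
t: 3.5
eef_pos: [0.4474, 0.2333, 0.1376]
tool_rot: [-0.001, 0.148, 0.989, 0.0]
contact_force: [-4.7, 1.3, 3.2]
gripper_width: -0.001
```

```bash
python3 look.py 2
```

```text
3.5 [0.44743814 0.23329623 0.13762047] [-7.000e-04  1.482e-01  9.890e-01  1.000e-04] -0.0005969921953264724 [-4.68632637  1.31345889  3.23958005] housing xy -0.049174938535067506 -0.03582475263997699
```

View pics/l2.png

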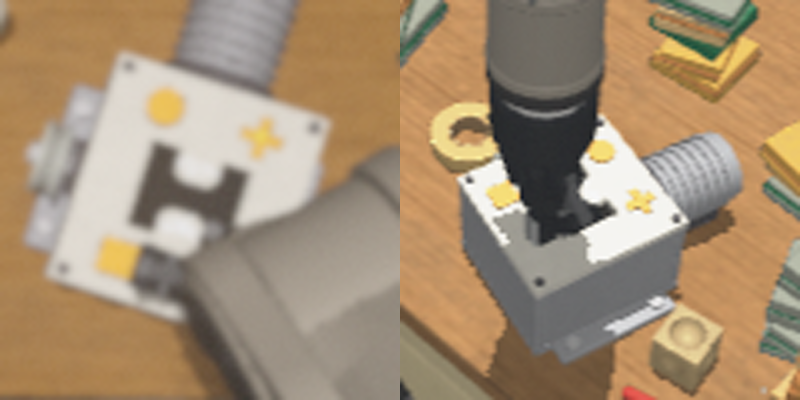

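Request:
drive_tool(increments="0.0047 -0.0019 0 0;0.0047 -0.0019 0 0;0.0047 -0.0019 0 0;0.0047 -0.0019 0 0;0.0047 -0.0018 0 0;0.0047 -0.0018 0 0")

```text
t: 4.1
eef_pos: [0.4765, 0.2218, 0.1373]
tool_rot: [0.0, 0.148, 0.989, 0.0]
contact_force: [-2.3, 1.5, 0.5]
gripper_width: 0.0
```

```bash
python3 look.py 3 w
```

```text
4.1 [0.47652616 0.22177551 0.13732554] [2.000e-04 1.484e-01 9.889e-01 1.000e-04] 0.00044306958367733854 [-2.32891054  1.48017553  0.48373337] housing xy -0.01796777066387331 -0.038050165007423004
```

View pics/l3.png

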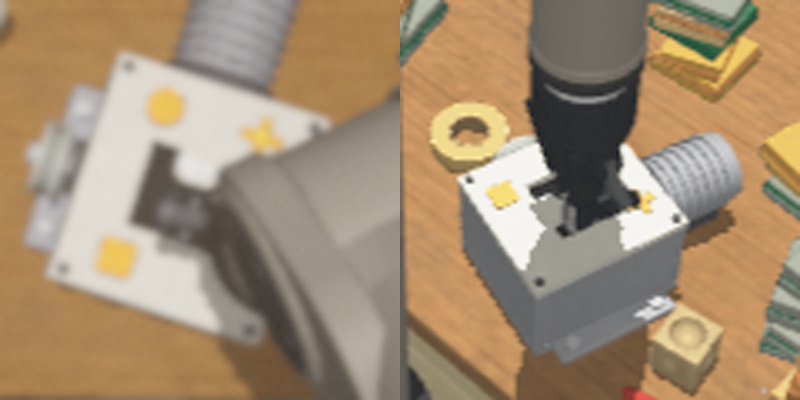

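View pics/w3.png

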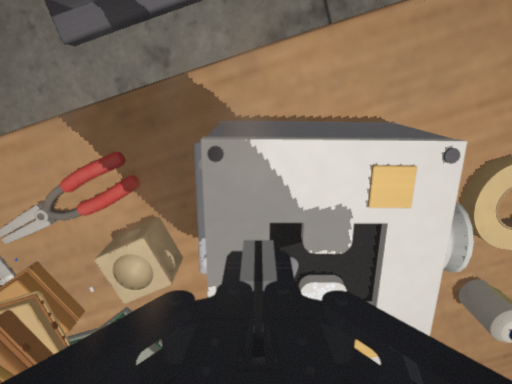

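Request:
drive_tool(increments="0.0047 -0.0016 0 0;0.0047 -0.0016 0 0;0.0047 -0.0016 0 0")

```text
t: 4.5
eef_pos: [0.49, 0.217, 0.1372]
tool_rot: [-0.0, 0.148, 0.989, -0.0]
contact_force: [-3.3, 1.4, -1.4]
gripper_width: 0.001
```

Request:
drive_tool(increments="0.0035 -0.0011 0 0;0.0035 -0.0011 0 0;0 0 0 0")

```text
t: 4.75
eef_pos: [0.4973, 0.2145, 0.1369]
tool_rot: [-0.0, 0.149, 0.989, -0.0]
contact_force: [-0.7, 0.5, -0.6]
gripper_width: -0.0
```

```bash
python3 look.py 4
```

```text
4.75 [0.49729053 0.21450569 0.13693385] [-2.000e-04  1.486e-01  9.889e-01 -3.000e-04] -0.0004329972218902376 [-0.65043136  0.47455817 -0.56303703] housing xy 0.004021977979403423 -0.038728859891728785
```

View pics/l4.png

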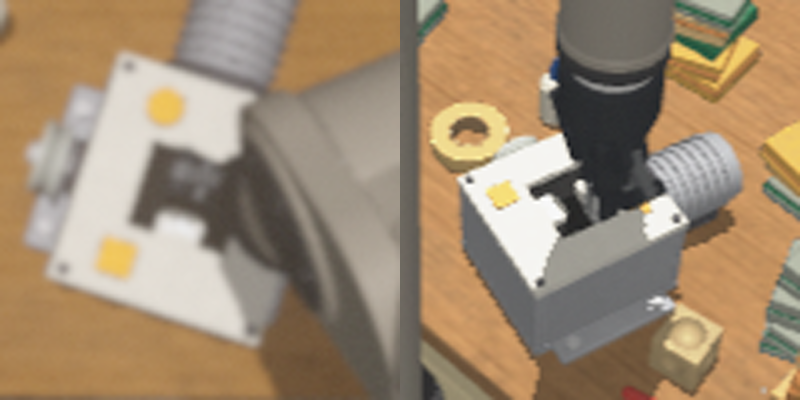

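Request:
drive_tool(increments="0.002 -0.0006 0 0;0.002 -0.0006 0 0;0 0 0 0")

```text
t: 5.1
eef_pos: [0.4987, 0.2142, 0.137]
tool_rot: [-0.002, 0.148, 0.989, -0.001]
contact_force: [-9.3, 1.8, 3.2]
gripper_width: 0.001
```

Request:
drive_tool(increments="0.001 -0.0003 0 0;0.001 -0.0003 0 0;0 0 0 0")

```text
t: 5.35
eef_pos: [0.4991, 0.2141, 0.1369]
tool_rot: [-0.004, 0.147, 0.989, -0.001]
contact_force: [-12.2, 2.6, 7.1]
gripper_width: -0.002
```

Request:
drive_tool(increments="0.0015 -0.0005 0 0;0.0015 -0.0005 0 0;0 0 0 0")

```text
t: 5.6
eef_pos: [0.4996, 0.2139, 0.1367]
tool_rot: [-0.006, 0.147, 0.989, -0.001]
contact_force: [-21.1, 3.8, 14.0]
gripper_width: -0.003
```

Request:
drive_tool(increments="-0.008 0.0025 0 0;-0.01 0.003 0 0;-0.01 0.003 0 0;-0.01 0.003 0.01 0;0 0 0.03 0;0 0 0.03 0;0 0 0.03 0;-0.02 0.03 0.02 0;-0.02 0.035 0 0;-0.01 0.035 0 0;0 0.035 0 0;0 0.035 0 0")

```text
t: 6.6
eef_pos: [0.4171, 0.3954, 0.2581]
tool_rot: [0.001, 0.148, 0.989, 0.001]
contact_force: [1.1, -0.1, 0.2]
gripper_width: -0.002
```

Request:
drive_tool(increments="-0.01 0.035 0 0;-0.01 0.035 0 0;-0.01 0.035 0 0;0 0.02 0 0;0 0 0 0")

```text
t: 7.02
eef_pos: [0.3849, 0.5241, 0.257]
tool_rot: [-0.0, 0.145, 0.989, 0.001]
contact_force: [-0.2, -0.2, 0.1]
gripper_width: 0.003
```

```bash
python3 look.py 5; python3 - <<'E'
from h import *
p=np.load("p.npy");k=H2W(p,[[.033,-.037,.123],[.02,-.022,.089]])
print((proj("top",k)-[250,150])*4,(proj("scene",k)-[225,160])*400/120+[400,0])
E
```

```text
7.0167 [0.38494448 0.52409338 0.25695888] [-3.000e-04  1.451e-01  9.894e-01  1.500e-03] 0.0026141740761565398 [-0.24823314 -0.15435166  0.10181283] housing xy -0.1963462180284284 0.2226497203218164
[[273.05089994 159.403383  ]
 [232.71822476 176.28170483]] [[630.69308209 190.73884781]
 [604.3908793  210.09502198]]
```

View pics/l5.png

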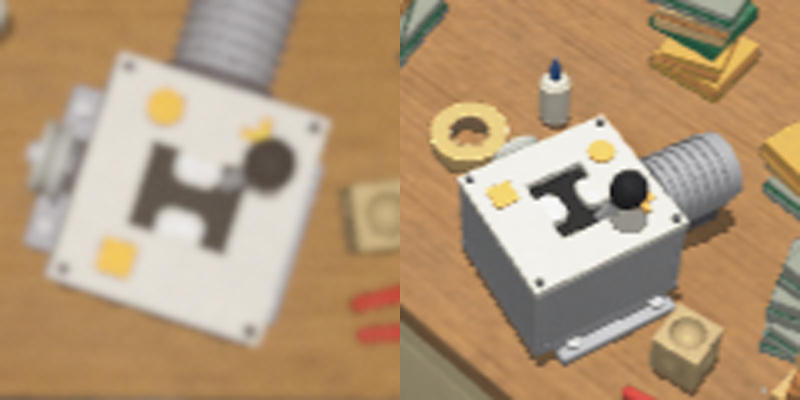

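```bash
python3 - <<'E'
from h import *
from scipy.optimize import least_squares
p=np.load("p.npy")
def cen(img,ctr,r,th):
    g=img.max(2).astype(int);yy,xx=np.mgrid[:384,:512];m=(g<th)&((xx-ctr[0])**2+(yy-ctr[1])**2<r*r)
    n,l,st,c=cv2.connectedComponentsWithStats(m.astype(np.uint8));i=1+st[1:,4].argmax();return c[i],st[i]
now={n:bot.read_camera(n)[:,:,::-1] for n in("top","scene")}
old={n:cv2.imread(f"pics/{n}0.png") for n in now}
for nm,im,x in(("park",old,-.033),("now",now,.033)):
    k=H2W(p,[[x,-.037,.123]]);obs={}
    for n in im:
        pr=proj(n,k)[0]
        for th in(45,60,75):
            c,s=cen(im[n],pr,8.5,th);print(nm,n,th,pr.round(1),c.round(2),s)
        obs[n]=cen(im[n],pr,8.5,60)[0]
    f=lambda q:np.r_[proj("top",H2W(p,[q]))[0]-obs["top"],proj("scene",H2W(p,[q]))[0]-obs["scene"]]
    r=least_squares(f,[x,-.037,.123],x_scale=.01);print(nm,'knob in housing',r.x.round(4),r.fun.round(2))
cv2.imwrite("pics/c.png",np.hstack([cv2.resize(old["top"][150:250,250:350],(400,400),interpolation=0),cv2.resize(now["top"][150:250,250:350],(400,400),interpolation=0)]))
E
```

```text
Traceback (most recent call last):
ValueError: attempt to get argmax of an empty sequence
```

```bash
cat > m.py <<'E'
from h import *
from scipy.optimize import least_squares
p=np.load("p.npy")
def cen(img,ctr,r,th):
    g=img.max(2).astype(int);yy,xx=np.mgrid[:384,:512];m=(g<th)&((xx-ctr[0])**2+(yy-ctr[1])**2<r*r)
    n,l,st,c=cv2.connectedComponentsWithStats(m.astype(np.uint8));i=1+st[1:,4].argmax();return c[i],st[i]
now={n:bot.read_camera(n)[:,:,::-1] for n in("top","scene")}
old={n:cv2.imread(f"pics/{n}0.png") for n in now}
for nm,im,x in(("park",old,-.033),("now",now,.033)):
    k=H2W(p,[[x,-.037,.123]]);obs={}
    for n in im:
        pr=proj(n,k)[0]
        for th in((90,110,130) if n=="top" else (50,70,90)):
            c,s=cen(im[n],pr,9.5,th);print(nm,n,th,pr.round(1),c.round(2),s)
            if th in(110,70):obs[n]=c
    f=lambda q:np.r_[proj("top",H2W(p,[q]))[0]-obs["top"],proj("scene",H2W(p,[q]))[0]-obs["scene"]]
    r=least_squares(f,[x,-.037,.123],x_scale=.01);print(nm,'knob in housing',r.x.round(4),r.fun.round(2))
cv2.imwrite("pics/c.png",np.hstack([cv2.resize(i[150:250,250:350],(400,400),interpolation=0) for i in (old["top"],now["top"])]))
E
python3 m.py
```

```text
park top 90 [309.5 217.3] [308.83 215.67] [305 211   9  10  72]
park top 110 [309.5 217.3] [308.64 215.53] [304 209  11  13 107]
park top 130 [309.5 217.3] [308.48 215.48] [303 209  12  14 128]
park scene 50 [272.5 227.2] [274.06 226.05] [268 220  12  12  78]
park scene 70 [272.5 227.2] [274.54 224.75] [268 218  14  14 131]
park scene 90 [272.5 227.2] [274.4  224.72] [268 218  14  14 136]
park knob in housing [-0.0282 -0.0343  0.1265] [ 0.57 -0.61 -0.94  0.12]
now top 90 [318.3 189.9] [316.76 190.71] [312 186  10  10  82]
now top 110 [318.3 189.9] [316.6  190.86] [311 185  12  12 112]
now top 130 [318.3 189.9] [316.51 191.07] [310 185  13  13 128]
now scene 50 [294.2 217.2] [293.   217.19] [288 212  11  11  80]
now scene 70 [294.2 217.2] [293.11 216.9 ] [288 212  11  11  99]
now scene 90 [294.2 217.2] [292.95 216.7 ] [288 211  11  12 109]
now knob in housing [ 0.0302 -0.0344  0.1229] [ 0.2  -0.22 -0.34  0.06]
```

View pics/c.png

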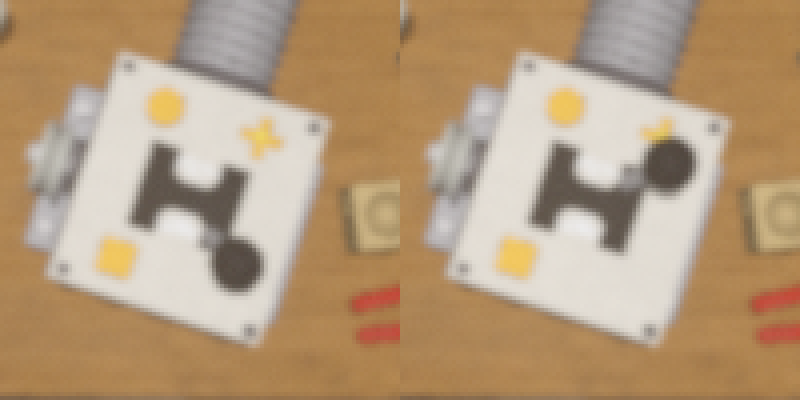

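```bash
python3 -c "
from station import bot
print(bot.get_obs()['contact_force'],bot.get_obs()['t']);print(bot.hand_in())"
```

```text
[-0.61362086 -0.58957323  0.22767622] 7.3167
the job is handed in; nothing more can be done
None
```

I pushed the lever into the cross-tagged slot (far right, in the same lane as park) and handed the job in at about 7.3 s. I used the outside of the closed fingers, in one straight push from park. The lever did not go into either of the other tagged slots, and nothing else was touched.

**End stop:** the lever came up against a firm stop at about 21 N, where moving it takes about 3 N. The tool was then where I had calculated it would be for a lever fully home. I backed off and the force reading was close to zero.

**Final pictures:** the lever stands at the end of the cross slot. The loose things I could see in the cropped pictures looked undisturbed; I did not check the others again.

**One check disagreed:** the camera put the knob at about x = +30, y = −34 mm from the housing's centre, against the nominal +33, −37 mm. In park the top picture gave about the same shortfall, so I took it as measuring bias. The firm stop agrees with that, but the pictures alone cannot rule out the lever being about 2 mm short at the gate.

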